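Vent the fermenter through the bayonet filter cell

TASK

Vent the pressurised glass fermenter by hand: take the knurled vent-filter cell off the parking rack, set it over the vent valve on the headplate and, leaning on it only lightly, turn it until its hidden keyways drop over the valve's pins. Then press it fully home against the valve's spring and keep it there: the program finishes while still holding the cell pushed home. Leave everything else on the bench and the rack as it stands.

Things in the scene. Friction and masses are not known exactly. Their poses are not given: they have to be found in the camera images.
- vent_cell: Vent-filter cell, bare stainless steel, about 240 g, 50 mm tall: a knurled collar 48 mm in diameter and 30 mm tall (grip it from above about 20 mm over its rim), above it a smooth housing 37 mm in diameter, 12 mm tall, and a 9 mm hose tail, 8 mm tall. Open below: bore 31 mm in diameter, 24 mm deep. Origin: centre of its lower rim; z up its axis; x does not mark a keyway.
- cell_bore (a point): Centre of the floor of the cell's bore, on its axis 24 mm above its lower rim. Three keyways, 120 degrees apart, run the bore's full depth; each passes a 5 mm pin with some 9 degrees of play either way. Nothing outside shows where they are: feel for them by turning the cell on the pins; 120 degrees of turn in either direction is always enough.
- port_mouth (a point): Mouth of the vent valve: centre of the top face of its upright tube, 250 mm above the bench; z up. Tube 29 mm in diameter, 3 mm chamfer. Three 5 mm pins 120 degrees apart stick out 5.2 mm, centres 12 mm below the mouth. A cell set over the tube rests with its rim on the pins, 9.5 mm below the mouth; keyed and fully home its rim is 24 mm below the mouth.
- poppet (a joint): Travel (m) of the valve's spring poppet, a steel pin 11 mm in diameter that stands 7 mm out of the mouth at 0 and grows as it is pushed in; 0.007 is flush with the mouth (cell fully home). The spring pushes back with 6 N at 0 and 13 N at 0.007, more than the cell weighs: a cell let go is lifted again.
- fermenter: Fixed glass fermenter, glass 148 mm in diameter under a 200 mm steel headplate, top 190 mm above the bench. Origin: on the bench under the headplate's centre, z up; the vent valve stands 52 mm from the centre towards -x. Fittings near the valve are under 25 mm high; a condenser, probe and bent tube up to 98 mm tall stand on the +x half, 90 mm or more from the valve.
- rack: Fixed white parking rack 270 x 74 x 22 mm; three steel pegs in a row on its x axis at -90, 0, +90 mm. Each peg's shoulder (40 mm wide, top 30 mm above the bench) carries the rim of a part; its 24 mm spigot reaches 47 mm above the bench inside the part, so lift 20 mm before moving sideways. Which part is on which peg varies. Origin: centre, on the bench; z up.
- blank_cap: Bystander on the rack: smooth steel blanking cap, 48 mm in diameter, 28 mm tall with a small smooth knob 16 mm in diameter and 12 mm tall on top. No knurling. Origin: centre of its lower rim, z up.
- gland_nut: Bystander on the rack: slim knurled steel ring, 37 mm in diameter, 40 mm tall, open right through. Origin: centre of its lower rim, z up.
- media_bottle: Bystander: amber glass bottle 74 mm in diameter, 165 mm tall. Origin: centre of its underside.
- beaker: Bystander: open glass beaker 68 mm in diameter, 88 mm tall. Origin: centre of its underside.
- thumb_nut: Bystander: spare knurled steel thumb nut 25 mm in diameter, 22 mm tall. Origin: centre of its underside.
- spanner: Bystander: steel spanner 160 mm long lying on the bench. Origin: under its middle.
- tip_box: Bystander: plastic box 122 x 84 mm, 64 mm tall. Origin: centre of its underside.
- dish: Bystander: flat clear dish with lid, 94 mm in diameter, 16 mm tall. Origin: centre of its underside.

How it is judged (in metres and radians):
On the way, in this order (a step that is already met when the one before it is completed fails the run):
1. the vent cell is lifted clear of the rack in the fingers (height (world z) of vent_cell above 0.06 m and contact force between the fingers and vent_cell above 2 N), for 0.2 s.
2. the vent cell's collar is upright over the valve tube, on or below the pins' height (z of vent_cell in the frame of port_mouth below -0.007 m and horizontal distance between vent_cell and port_mouth below 0.004 m and angle between vent_cell's own z axis and vertical below 0.15 rad), for 0.2 s.
At the end, for the whole second after the job is handed in: The robot still holds the vent cell home through the last second: rim at least 21.5 mm below the mouth (24 is home), centred within 3 mm, upright within 0.1 rad, still, poppet in by over 4.5 mm, fingers on the cell with over 2 N; the other two parts within 20 mm of where they stood (z of vent_cell in the frame of port_mouth below -0.0215 m and horizontal distance between vent_cell and port_mouth below 0.003 m and angle between vent_cell's own z axis and vertical below 0.1 rad and value of joint poppet above 0.0045 m and contact force between the fingers and vent_cell above 2 N and linear speed of vent_cell below 0.01 m/s and distance of each of blank_cap, gland_nut from where it was at the start of the episode below 0.02 m); the arm keeps its last pose, push and grip.
It fails at once if the cell is forced onto the pins with more than 60 N before the keyways have dropped over them (z of vent_cell in the frame of port_mouth above -0.013 m and contact force between vent_cell and fermenter above 60 N).
It fails at once if another part on the rack is taken or knocked off its peg (distance of any of blank_cap, gland_nut from where it was at the start of the episode above 0.02 m).
It fails at once if a bystander on the bench is pushed away or tipped over (distance of any of media_bottle, beaker, thumb_nut, spanner, tip_box, dish from where it was at the start of the episode above 0.03 m or angle between any of media_bottle, beaker's own z axis and vertical above 0.5 rad).
It also fails if it takes over 58 s, if anything falls off the work surface, if the arm or the gripper's body presses on something with over 40 N, if the wrist force passes 120 N, or if a joint passes its speed limit or range.

ROBOT

A 6-joint arm with a two-finger parallel gripper is mounted at the origin on the work surface. World frame = base frame: x ahead of the robot, y to its left, z up, the work surface at z = 0. Lengths are in m, angles in degrees, forces in N, time in s.
With the tool pointing down it reaches from about 0.35 to 0.875 m from the base axis. Payload 4.2 kg.
Tool frame: the origin (TCP) lies at the very end of the fingers, on their centre line; the grasp point (between the pads) lies 19 mm behind it; z points along the fingers, x is the direction in which the jaws open and shut, and the axes are right-handed (so a half turn about z gives the same grasp; the last joint's range is limited). The gripper opens to 87 mm and grips with 3 to 60 N. Pads are 19 mm wide; open, the fingers measure 117 mm over their backs; the gripper's body (75 mm by 190 mm) begins 51 mm behind the grasp point.
Start: joints at [89.817, 22.042, 0.453, 0, -68.411, -14.817], TCP at [0.162, 0.604, 0.191] pointing down, gripper open.
Joint ranges: [-179.83, 179.83], [-69.29, 118.12], [-61.27, 80.66], [-181.25, 117.63], [-171.15, -9.14], [-177.46, 177.46]. Speed limits (degrees/s): [159.86, 159.86, 180, 180, 180, 180].

INTERFACE

Orientations are given as a 3x3 rotation matrix whose columns are the frame's x, y, z axes.
In Python, from station import sense, capture, finish_job gives the robot as it stands.
- The arm moves only by the shell command python3 -m crank 'ROWS' [OPENING]. ROWS is JSON, a list of rows, each a list of 4 numbers: the shift along the tool's x, y, z in m, then the turn about the tool's z in rad. A call has 1 to 5 rows; each row shifts and turns the commanded pose from where the row before left it, along the tool's axes as they then stand; what a row does not reach is not made up. A row lasts 1/12 s, in which the tool goes at most 41.7 mm and 7.16 degrees, less where a joint would pass 70% of its speed; a pose out of reach is approached as far as the arm can. A call with a gripper value outside its range is refused whole. OPENING is the finger opening in m, from 0 to 0.087, set as the call begins (- or left out, the last holds). The fingers move at their own pace and stop on an object; the grip force is fixed at half the most. Time passes only in rows, so rows that do not move let the fingers close. It gives the time, the measured TCP pose, the force and the opening at its end, in the units of the state.
- sense(): the state, without advancing time (a new reading comes with each control period).
- capture(name): name is "scene" or "side" or "wrist"; returns a dict with "pixels" (384x512x3 uint8, red, green, blue), "depth" (384x512 float32, m along the optical axis (not along the pixel's ray), 0 where there is no reading), "fx", "fy", "cx", "cy" (pixels), "world_from_camera" (4x4, takes a point from camera to world coordinates); the wrist camera has in their place "hand_eye" (4x4, takes a point from camera to tool coordinates, whose origin is the TCP and whose axes are the tool frame's). Camera axes: x right, y down, z forward; pixel columns grow to the right and rows downward; lengths in m; the calibration is good to about 2 mm. A picture is of the moment at which its call begins: read the wrist's pose just before it.
- finish_job(): hands the job in, once; it reports no verdict.
The state is a dict: "time_s": time; "joints": joint angles; "joint_velocities": joint speeds; "effort": joint torques, N m; "tcp_pos": TCP position; "ee_rot": TCP orientation; "wrist_force": force on the tool from outside, world axes, zero at the start; "moment": the same for the moment, N m; "gripper_width": opening from 0.0 (shut) to 1.0 (fully open).
Only numpy, scipy, OpenCV 4.12 (cv2) and the standard library are available. Lean on these libraries where they do the work, as an engineer would, in place of code of your own. Each camera call takes 0.05 s, during which the arm holds its last target.

## Working session

There is one attempt and no reset: what is moved stays moved. The work goes in short steps, Python scripts to look and compute and a shell command to move; the robot and the scene stay as the last step left them, time stands still between calls to the robot, and variables do not carry over. Pictures are saved under pics/ and viewed, and the job is handed in when it is done.

```bash
ls; mkdir -p pics
python3 - <<'E'
from station import sense, capture
import cv2
print(sense())
for n in ("scene","side","wrist"):
    c=capture(n); cv2.imwrite(f"pics/{n}0.png",c["pixels"][:,:,::-1])
    print(n,c["fx"],c["fy"],c["cx"],c["cy"],c.get("world_from_camera",c.get("hand_eye")))
E
```

```text
pics
{'time_s': 0.0, 'joints': array([ 8.98156356e+01,  2.20905485e+01,  3.79562470e-01, -3.08668765e-02,
       -6.84120195e+01, -1.48146447e+01]), 'joint_velocities': array([-0.01310904, -0.01070937, -0.0683007 , -0.02324548, -0.00488704,
        0.0069429 ]), 'effort': array([ 2.76133420e-06, -3.90665781e+01,  1.87409949e+01,  4.22002763e+00,
        1.12091313e-02, -1.87887181e-04]), 'tcp_pos': array([0.16157203, 0.603047  , 0.19005559]), 'ee_rot': array([[-2.58993756e-01, -9.65878862e-01, -5.07844070e-04],
       [-9.65876482e-01,  2.58994246e-01, -2.14517648e-03],
       [ 2.20350931e-03, -6.50726704e-05, -9.99997570e-01]]), 'wrist_force': array([-0.45538232, -0.53729867,  0.01026917]), 'moment': array([-0.01726819,  0.01183788, -0.02268011]), 'gripper_width': 0.9970031920880662}
scene 431.41361440950567 431.41361440950567 257.298934611398 189.26986733729083 [[-0.69055287  0.60289081 -0.39957403  1.10336159]
 [ 0.7232749   0.57316937 -0.38516268  0.49895245]
 [-0.00318745 -0.55497706 -0.83185954  1.34227767]
 [ 0.          0.          0.          1.        ]]
side 357.5551384092518 357.5551384092518 255.35836436556286 190.9709233631749 [[ 0.73301636 -0.34714151  0.58496136 -0.13460303]
 [-0.68012165 -0.38797996  0.62201776 -0.75779558]
 [ 0.0110251  -0.85379408 -0.52049411  0.78322916]
 [ 0.          0.          0.          1.        ]]
wrist 295.13095415312625 295.13095415312625 257.99039299594597 193.73579440278482 [[ 9.99999825e-01 -5.67448755e-04  1.69030892e-04 -7.76377014e-04]
 [ 4.90748442e-04  9.54071235e-01  2.99579433e-01 -8.23812589e-02]
 [-3.31263488e-04 -2.99579298e-01  9.54071347e-01 -1.92269200e-01]
 [ 0.00000000e+00  0.00000000e+00  0.00000000e+00  1.00000000e+00]]
```

View pics/scene0.png

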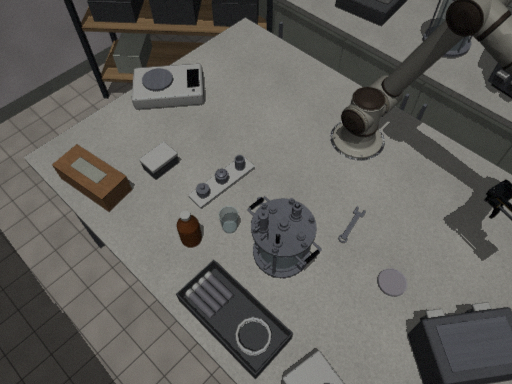

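View pics/side0.png

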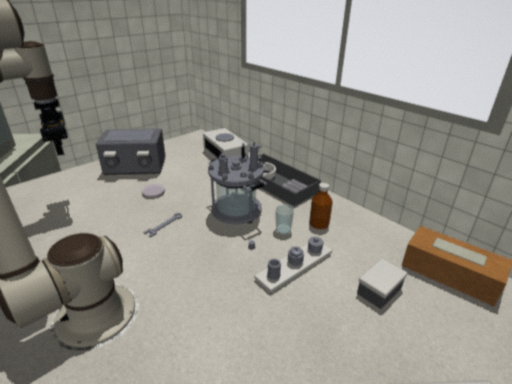

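View pics/wrist0.png

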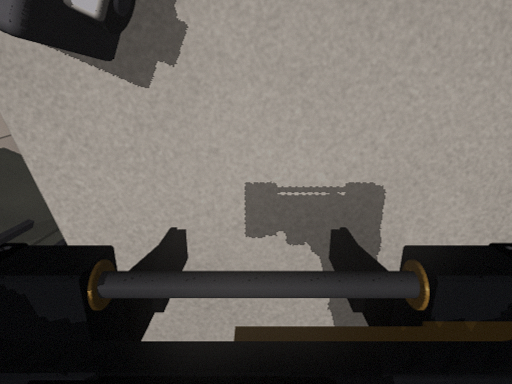

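The scene view has the rack around (222,180), with parts near (203,188), (221,175) and (240,161). The fermenter is around (283,232), and what may be the valve is near (297,208). I'll enlarge these areas.

Run:
```python
import cv2
a=cv2.imread("pics/scene0.png"); b=cv2.imread("pics/side0.png")
cv2.imwrite("pics/s1.png",cv2.resize(a[140:290,170:340],None,fx=4.5,fy=4,interpolation=cv2.INTER_CUBIC)[:, :])
cv2.imwrite("pics/s2.png",cv2.resize(b[130:300,190:350],None,fx=3.5,fy=3.5,interpolation=cv2.INTER_CUBIC))
```

```text
(no output)
```

View pics/s1.png

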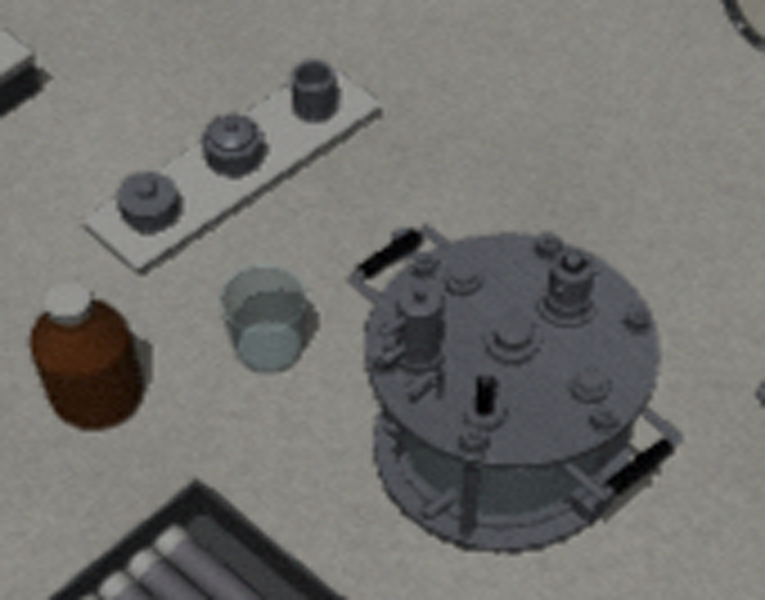

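View pics/s2.png

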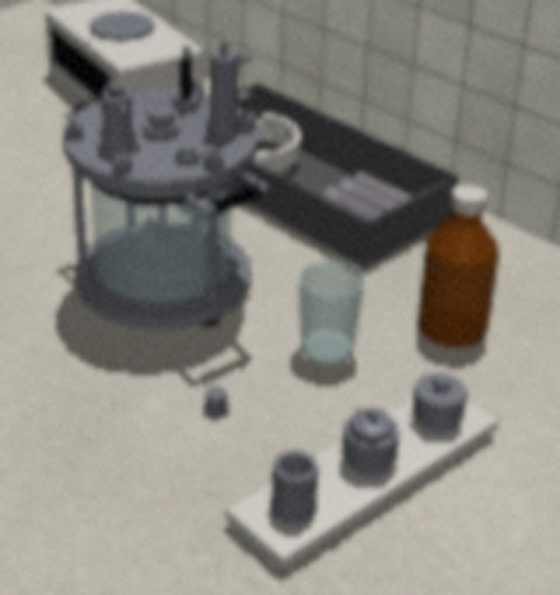

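The nut (hollow) is at crop (315,90) and the blank cap at (148,200). The middle part (232,143), with a stepped collar, is the vent cell. The valve is at crop (573,275). Next I'll measure these with depth from both cameras.

```bash
cat > h.py <<'E'
import numpy as np
from station import sense,capture
def cloud(c,T=None):
    d=c["depth"]; v,u=np.indices(d.shape)
    P=np.stack([(u-c["cx"])/c["fx"]*d,(v-c["cy"])/c["fy"]*d,d,np.ones_like(d)],-1)
    if T is None: T=c.get("world_from_camera")
    if T is None:
        s=sense(); W=np.eye(4); W[:3,:3]=s["ee_rot"]; W[:3,3]=s["tcp_pos"]; T=W@c["hand_eye"]
    P=P@T.T; P=P[...,:3]; P[d==0]=np.nan; return P
E
python3 - <<'E'
from h import *
import cv2
for n,pts in (("scene",{"cap":(203,187),"mid":(221,172),"nut":(240,160),"valve":(297,206),"centre":(283,226),"cond":(264,215)}),("side",{"nut":(274,267),"mid":(296,252),"cap":(315,242),"valve":(223,160)})):
    P=cloud(capture(n)); 
    np.save("%s.npy"%n,P)
    for k,(u,v) in pts.items():
        print(n,k,[np.round(P[v+j,u],3).tolist() for j in (-4,-2,0,2)])
    # headplate fit
    m=(abs(P[...,2]-0.19)<0.004); pts2=P[m]
    lab=np.where(m)
    (c,r)=cv2.minEnclosingCircle(pts2[(pts2[:,0]<0.9)][:, :2].astype(np.float32)); print("plate",c,r,len(pts2), np.median(pts2,axis=0))
    # rack plane top z 0.022
    c0=np.nanmedian(P[170:175,219:224].reshape(-1,3),axis=0) if n=="scene" else np.nanmedian(P[250:255,294:298].reshape(-1,3),axis=0)
    m=(abs(P[...,2]-0.022)<0.006)&(np.hypot(P[...,0]-c0[0],P[...,1]-c0[1])<0.17)
    print("rack",cv2.minAreaRect(P[m][:,:2].astype(np.float32)),m.sum(), np.median(P[m],0))
    m=(P[...,2]>0.040)&(np.hypot(P[...,0]-c0[0],P[...,1]-c0[1])<0.04)
    q=P[m]; print("midpart",q.min(0),q.max(0),len(q))
E
```

```text
scene cap [[0.602, -0.257, 0.058], [0.611, -0.246, 0.066], [0.618, -0.238, 0.068], [0.62, -0.238, 0.058]]
scene mid [[0.484, -0.292, 0.001], [0.527, -0.239, 0.079], [0.532, -0.234, 0.077], [0.534, -0.233, 0.068]]
scene nut [[0.429, -0.24, 0.07], [0.43, -0.24, 0.059], [0.425, -0.245, 0.038], [0.449, -0.22, 0.071]]
scene valve [[0.529, 0.11, 0.248], [0.539, 0.117, 0.256], [0.545, 0.122, 0.257], [0.546, 0.124, 0.25]]
scene centre [[0.593, 0.113, 0.213], [0.597, 0.117, 0.211], [0.602, 0.121, 0.21], [0.602, 0.122, 0.198]]
scene cond [[0.63, 0.069, 0.272], [0.641, 0.079, 0.285], [0.641, 0.08, 0.275], [0.646, 0.084, 0.274]]
plate (-0.022232085466384888, 0.002082444727420807) 0.723772406578064 1911 [0.58927472 0.12172922 0.18906493]
rack ((0.5323419570922852, -0.1798883080482483), (0.19342227280139923, 0.271392285823822), 86.02484893798828) 749 [ 0.55074354 -0.22382401  0.02074023]
midpart [ 0.50752171 -0.26417721  0.04093777] [ 0.55352332 -0.21258427  0.0820033 ] 147
side nut [[0.446, -0.224, 0.057], [0.446, -0.225, 0.049], [0.423, -0.246, 0.071], [0.425, -0.245, 0.062]]
side mid [[0.523, -0.24, 0.08], [0.522, -0.241, 0.074], [0.515, -0.247, 0.074], [0.514, -0.249, 0.068]]
side cap [[0.612, -0.241, 0.071], [0.609, -0.244, 0.066], [0.607, -0.247, 0.061], [0.598, -0.254, 0.062]]
side valve [[0.536, 0.117, 0.252], [0.528, 0.108, 0.25], [0.528, 0.108, 0.243], [0.529, 0.11, 0.234]]
plate (0.3591555058956146, 1.0862380266189575) 1.2538387775421143 1722 [0.58852416 0.06196165 0.19129852]
rack ((0.5284839272499084, -0.17681452631950378), (0.19767208397388458, 0.27016162872314453), 87.34503936767578) 1013 [ 0.49472215 -0.25292405  0.02371616]
midpart [ 0.50092087 -0.26341125  0.04004104] [ 0.54497932 -0.21336625  0.08385461] 232
```

The cell is near (0.528,-0.238) with its rim at 0.03 m. The valve is near (0.538,0.117) with its mouth at 0.25 m. The rack axis runs about along x. I'll raise the tool, turn the jaws onto world y, and travel.

```bash
python3 -m crank '[[0,0,-0.04,-0.09],[0,0,-0.04,-0.09],[0,0,-0.04,-0.082],[0,0,0,0]]' 0.087; python3 -c "
from h import *
s=sense();print(s['tcp_pos'],s['ee_rot'],s['joints'])"
```

```text
time_s: 0.58
tcp_pos: [0.1633, 0.6072, 0.3213]
ee_rot: [[0.003, -1.0, 0.004], [-1.0, -0.003, 0.017], [-0.017, -0.005, -1.0]]
wrist_force: [-0.5, -0.8, 1.6]
gripper_width: 1.0
[0.16326155 0.60718756 0.32130402] [[ 0.00316206 -0.99998489  0.00449762]
 [-0.99984943 -0.00308482  0.01707662]
 [-0.01706248 -0.00455094 -0.99984407]] [ 89.81492021  18.76350398  13.72075936   0.25594599 -83.9780123
   0.33937773]
```

```bash
for i in 1; do python3 -m crank '[[0.036,-0.016,0,0],[0.036,-0.016,0,0],[0.036,-0.016,0,0],[0.036,-0.016,0,0],[0.036,-0.016,0,0]]'; done
python3 -m crank '[[0.036,-0.016,0,0],[0.036,-0.016,0,0],[0.036,-0.016,0,0],[0.036,-0.016,0,0],[0.036,-0.016,0,0]]'
python3 -m crank '[[0.036,-0.016,0,0],[0.036,-0.016,0,0],[0.036,-0.016,0,0],[0.036,-0.016,0,0],[0.036,-0.016,0,0]]'
python3 -m crank '[[0.036,-0.016,0,0],[0.036,-0.016,0,0],[0.036,-0.016,0,0],[0.036,-0.016,0,0],[0,0,0,0]]'
```

```text
time_s: 1.0
tcp_pos: [0.2421, 0.4218, 0.3109]
ee_rot: [[0.0, -1.0, -0.0], [-1.0, -0.0, -0.0], [0.0, 0.0, -1.0]]
wrist_force: [0.9, 0.3, 0.1]
gripper_width: 0.997
time_s: 1.42
tcp_pos: [0.3219, 0.2417, 0.3112]
ee_rot: [[0.001, -1.0, 0.0], [-1.0, -0.001, 0.001], [-0.001, -0.0, -1.0]]
wrist_force: [0.4, 0.1, -0.3]
gripper_width: 0.999
time_s: 1.83
tcp_pos: [0.4019, 0.0618, 0.3114]
ee_rot: [[0.0, -1.0, 0.001], [-1.0, -0.0, 0.001], [-0.001, -0.001, -1.0]]
wrist_force: [1.8, -0.1, -0.7]
gripper_width: 1.0
time_s: 2.25
tcp_pos: [0.4672, -0.0853, 0.3101]
ee_rot: [[-0.008, -1.0, -0.001], [-1.0, 0.008, -0.002], [0.002, 0.001, -1.0]]
wrist_force: [0.3, 1.1, -0.2]
gripper_width: 0.999
```

```bash
python3 -m crank '[[0.038,-0.015,0.02,0],[0.038,-0.015,0.02,0],[0.038,-0.015,0.025,0],[0.038,-0.015,0.025,0],[0,0,0,0]]'
python3 -m crank '[[0,0,0,0],[0,0,0,0]]'
python3 - <<'E'
from h import *
import cv2
s=sense();print(s['tcp_pos'],s['ee_rot'],s['joints'],s['wrist_force'])
c=capture("wrist"); cv2.imwrite("pics/w1.png",c["pixels"][:,:,::-1]); np.savez("w1.npz",P=cloud(c))
E
```

```text
time_s: 2.67
tcp_pos: [0.5181, -0.2192, 0.2243]
ee_rot: [[-0.006, -1.0, -0.01], [-1.0, 0.006, 0.002], [-0.002, 0.01, -1.0]]
wrist_force: [-0.4, 0.3, -0.4]
gripper_width: 1.0
time_s: 2.83
tcp_pos: [0.5195, -0.2159, 0.231]
ee_rot: [[-0.0, -1.0, -0.0], [-1.0, 0.0, -0.0], [0.0, 0.0, -1.0]]
wrist_force: [0.3, -0.4, -0.4]
gripper_width: 1.0
[ 0.51946695 -0.21594141  0.23099678] [[-2.81715667e-04 -9.99999945e-01 -1.77003872e-04]
 [-9.99999952e-01  2.81738325e-04 -1.27999599e-04]
 [ 1.28049461e-04  1.76967804e-04 -9.99999976e-01]] [-6.06481462e+00  1.44642476e+01 -4.74198847e+00  8.85677107e-03
 -7.08030742e+01  9.60457599e+01] [ 0.34351657 -0.4040985  -0.43888281]
```

View pics/w1.png

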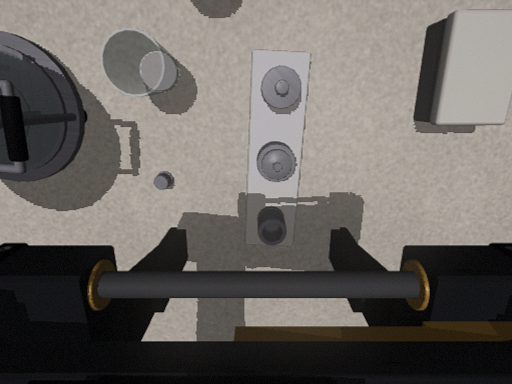

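The wrist view shows the cap at (281,86), the vent cell at (277,160) and the nut at (271,226). The thumb nut is at (164,180), clear of the rack.

Run:
```python
from h import *
import cv2
P=np.load("w1.npz")["P"]
a=cv2.imread("pics/w1.png"); cv2.imwrite("pics/w1c.png",cv2.resize(a[40:260,220:340],None,fx=2.7*1.8,fy=2.7,interpolation=cv2.INTER_CUBIC)[:,:]) 
for nm,(u,v) in {"cap":(281,86),"cell":(277,160),"nut":(271,226)}.items():
    q=P[v-28:v+28,u-28:u+28].reshape(-1,3)
    q=q[q[:,2]>0.05]
    for lo,hi in ((0.050,0.064),(0.064,0.0685),(0.0685,0.0745),(0.0745,0.09)):
        r=q[(q[:,2]>lo)&(q[:,2]<hi)]
        if len(r)>8:
            c,R=cv2.minEnclosingCircle(r[:,:2].astype(np.float32)); print(nm,lo,np.round(c,4),round(R,4),len(r),np.round(r.mean(0),4))
```

```text
cap 0.05 [ 0.6182 -0.2411] 0.0238 1200 [ 0.6185 -0.2409  0.0576]
cap 0.064 [ 0.6182 -0.2411] 0.0077 15 [ 0.6173 -0.2405  0.0679]
cap 0.0685 [ 0.6184 -0.2409] 0.0076 139 [ 0.6184 -0.2409  0.0698]
cell 0.05 [ 0.5286 -0.2365] 0.0249 486 [ 0.533  -0.2353  0.0587]
cell 0.064 [ 0.5286 -0.2367] 0.0185 166 [ 0.53   -0.2358  0.0675]
cell 0.0685 [ 0.5288 -0.2365] 0.0182 473 [ 0.5297 -0.2366  0.0704]
cell 0.0745 [ 0.5277 -0.2364] 0.0053 66 [ 0.5288 -0.2364  0.0789]
nut 0.05 [ 0.4427 -0.2323] 0.0189 197 [ 0.4419 -0.2322  0.0571]
nut 0.064 [ 0.439  -0.2322] 0.0193 121 [ 0.4405 -0.2305  0.0669]
nut 0.0685 [ 0.4388 -0.2326] 0.0187 248 [ 0.4396 -0.2327  0.0694]
```

View pics/w1c.png

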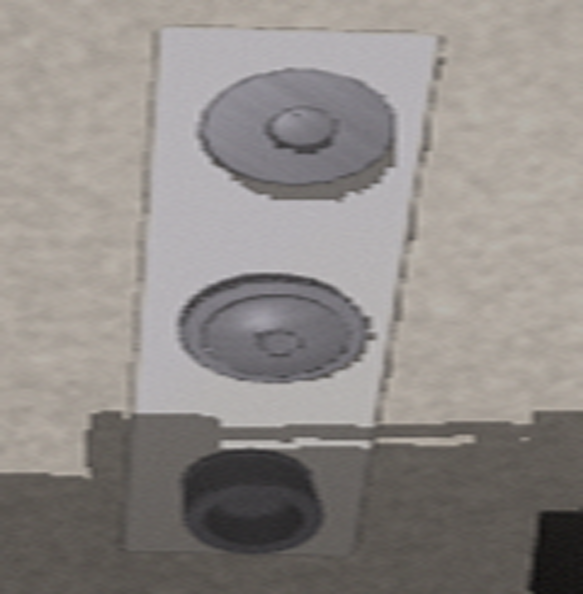

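The measured radii match (24.9 collar, 18.3 housing). The cell is at (0.5287,-0.2366), so I need dx +9 mm, dy -20.5 mm, then to go down.

```bash
python3 -m crank '[[0.0205,-0.009,0.02,0],[0,0,0.03,0],[0,0,0.03,0],[0,0,0.03,0],[0,0,0,0]]'; python3 -m crank '[[0,0,0,0],[0,0,0,0],[0,0,0,0]]'
```

```text
time_s: 3.3
tcp_pos: [0.5247, -0.234, 0.1165]
ee_rot: [[0.001, -1.0, -0.009], [-1.0, -0.001, 0.003], [-0.003, 0.009, -1.0]]
wrist_force: [-1.8, 0.6, -1.3]
gripper_width: 1.002
time_s: 3.55
tcp_pos: [0.5305, -0.2364, 0.1242]
ee_rot: [[0.002, -1.0, 0.006], [-1.0, -0.002, -0.001], [0.001, -0.006, -1.0]]
wrist_force: [-0.7, 0.2, 1.1]
gripper_width: 1.003
```

```bash
python3 -m crank '[[0,0,0,0],[0,0,0,0],[0,0,0,0],[0,0,0,0]]';python3 - <<'E'
from h import *
import cv2
s=sense();print(s['tcp_pos'],s['ee_rot'])
c=capture("wrist"); cv2.imwrite("pics/w2.png",c["pixels"][:,:,::-1]); P=cloud(c)
q=P.reshape(-1,3); q=q[(abs(q[:,0]-.5287)<.035)&(abs(q[:,1]+.2366)<.035)]
for lo,hi in ((0.052,0.064),(0.0685,0.0745),(0.0745,0.09)):
  r=q[(q[:,2]>lo)&(q[:,2]<hi)]
  if len(r)>8:
    cc,R=cv2.minEnclosingCircle(r[:,:2].astype(np.float32)); print(np.round(cc,4),round(R,4),len(r))
E
```

```text
time_s: 3.88
tcp_pos: [0.5287, -0.2365, 0.1216]
ee_rot: [[0.0, -1.0, 0.001], [-1.0, -0.0, -0.0], [0.0, -0.001, -1.0]]
wrist_force: [0.3, 0.4, -0.1]
gripper_width: 0.997
[ 0.52868072 -0.23654502  0.1215686 ] [[ 1.76933276e-04 -9.99999562e-01  9.18898190e-04]
 [-9.99999965e-01 -1.77113585e-04 -1.96145667e-04]
 [ 1.96308331e-04 -9.18863453e-04 -9.99999559e-01]]
[ 0.5278 -0.2375] 0.0251 861
[ 0.527  -0.2367] 0.0173 655
[ 0.5269 -0.2375] 0.0054 128
```

View pics/w2.png

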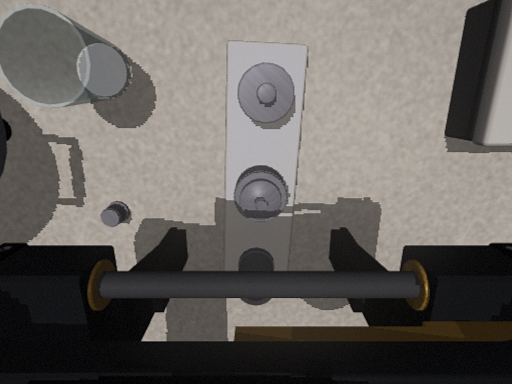

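The cell at (261,195) is midway between the fingers at (182,…) and (335,…). I'm going down 90 mm.

```bash
python3 -m crank '[[0,0.0005,0.03,0],[0,0,0.025,0],[0,0,0.02,0],[0,0,0.01,0],[0,0,0.004,0]]'; python3 -m crank '[[0,0,0,0],[0,0,0,0],[0,0,0,0],[0,0,0,0]]'; python3 -m crank '[[0,0,0,0]]'
```

```text
time_s: 4.35
tcp_pos: [0.5268, -0.2363, 0.0302]
ee_rot: [[-0.0, -1.0, -0.004], [-1.0, 0.0, 0.001], [-0.001, 0.004, -1.0]]
wrist_force: [-0.2, 0.9, 0.4]
gripper_width: 1.0
time_s: 4.68
tcp_pos: [0.529, -0.2367, 0.0334]
ee_rot: [[0.0, -1.0, 0.003], [-1.0, -0.0, -0.001], [0.001, -0.003, -1.0]]
wrist_force: [-0.1, -0.4, 0.2]
gripper_width: 1.002
time_s: 4.77
tcp_pos: [0.5287, -0.2366, 0.033]
ee_rot: [[0.0, -1.0, 0.002], [-1.0, -0.0, -0.0], [0.0, -0.002, -1.0]]
wrist_force: [-0.1, 0.3, 0.0]
gripper_width: 0.999
```

```bash
python3 -m crank '[[0,0,0.001,0],[0,0,0,0],[0,0,0,0],[0,0,0,0],[0,0,0,0]]' 0.0; python3 -m crank '[[0,0,0,0],[0,0,0,0],[0,0,0,0],[0,0,0,0],[0,0,0,0]]'; python3 -m crank '[[0,0,0,0],[0,0,0,0],[0,0,0,0],[0,0,0,0],[0,0,0,0]]'
```

```text
time_s: 5.18
tcp_pos: [0.528, -0.2365, 0.031]
ee_rot: [[0.0, -1.0, -0.0], [-1.0, -0.0, -0.0], [0.0, 0.0, -1.0]]
wrist_force: [0.0, 0.5, 0.1]
gripper_width: 0.706
time_s: 5.6
tcp_pos: [0.5282, -0.2369, 0.0313]
ee_rot: [[0.0, -1.0, 0.0], [-1.0, -0.0, -0.001], [0.001, -0.0, -1.0]]
wrist_force: [0.1, -1.5, 1.6]
gripper_width: 0.399
time_s: 6.02
tcp_pos: [0.5282, -0.2367, 0.0313]
ee_rot: [[0.0, -1.0, 0.001], [-1.0, -0.0, -0.0], [0.0, -0.001, -1.0]]
wrist_force: [0.1, -3.4, 2.5]
gripper_width: 0.4
```

Opening 0.40 would be 35 mm, but the collar should give 48 mm (0.55). I'll look before lifting.

Run:
```python
from h import *
import cv2
c=capture("wrist"); cv2.imwrite("pics/w3.png",c["pixels"][:,:,::-1])
c=capture("side"); p=c["pixels"][:,:,::-1]; cv2.imwrite("pics/d3.png",cv2.resize(p[180:300,220:360],None,fx=5,fy=5,interpolation=cv2.INTER_CUBIC))
print(sense()['gripper_width'],sense()['wrist_force'])
```

```text
0.40064953445944246 [-0.43110506 -4.16015074  2.09915932]
```

View pics/w3.png

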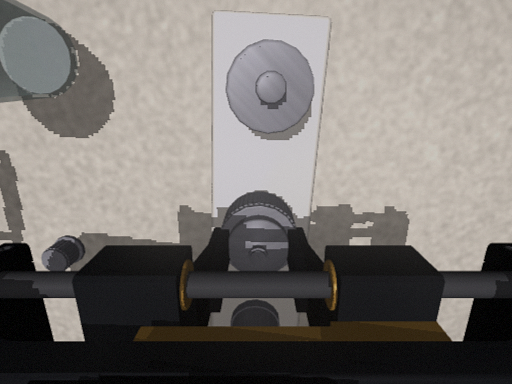

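View pics/d3.png

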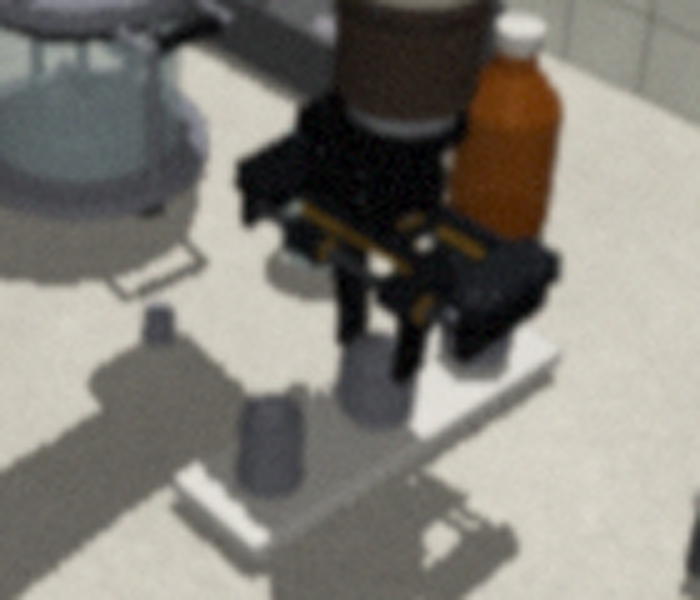

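The fingers look close together at (228..290), but the picture doesn't say which step they are on. I'll measure the finger and cell points by depth, in the tool frame and the world frame.

Run:
```python
from h import *
import cv2
s=sense(); c=capture("wrist"); P=cloud(c); T=cloud(c,c["hand_eye"])
p=c["pixels"][:,:,::-1]
cv2.imwrite("pics/w3c.png",cv2.resize(p[170:340,170:350],None,fx=4.4,fy=3.5,interpolation=cv2.INTER_CUBIC))
for u,v in [(260,195),(260,205),(230,215),(290,215),(258,225),(258,250),(215,235),(222,235),(300,235),(293,235),(226,260),(292,260),(205,240),(312,240),(200,255),(316,255)]:
    print((u,v),p[v,u],np.round(T[v,u],4),"W",np.round(P[v,u],4))
```

```text
(260, 195) [76 72 73] [ 0.0005 -0.0242 -0.0093] W [ 0.5525 -0.2372  0.0405]
(260, 205) [77 73 74] [ 0.0004 -0.0236 -0.0267] W [ 0.5518 -0.2371  0.058 ]
(230, 215) [70 67 69] [-0.0179 -0.0162 -0.0242] W [ 0.5444 -0.2188  0.0555]
(290, 215) [58 56 58] [ 0.0195 -0.0134 -0.0172] W [ 0.5416 -0.2562  0.0485]
(258, 225) [152 144 146] [-0.0008 -0.015  -0.0366] W [ 0.5432 -0.2359  0.0679]
(258, 250) [69 64 66] [-0.0008 -0.0044 -0.0465] W [ 0.5325 -0.2359  0.0778]
(215, 235) [31 32 34] [-0.0249 -0.011  -0.0413] W [ 0.5391 -0.2118  0.0726]
(222, 235) [31 29 32] [-0.0214 -0.0094 -0.0381] W [ 0.5376 -0.2153  0.0694]
(300, 235) [30 30 31] [ 0.0227 -0.011  -0.0414] W [ 0.5391 -0.2594  0.0727]
(293, 235) [32 34 33] [ 0.019  -0.0101 -0.0395] W [ 0.5383 -0.2557  0.0708]
(226, 260) [18 18 20] [-0.0186  0.0017 -0.0468] W [ 0.5265 -0.2181  0.0781]
(292, 260) [18 15 17] [ 0.0169 -0.0035 -0.0559] W [ 0.5317 -0.2536  0.0871]
(205, 240) [ 95 101 106] [-0.0452  0.0285  0.0322] W [ 0.4997 -0.1915 -0.0009]
(312, 240) [ 91  96 101] [0.0446 0.029  0.0331] W [ 0.4992 -0.2814 -0.0018]
(200, 255) [22 24 27] [-0.0289 -0.0115 -0.0648] W [ 0.5397 -0.2078  0.0961]
(316, 255) [23 24 23] [ 0.0276 -0.0105 -0.0631] W [ 0.5387 -0.2643  0.0944]
```

View pics/w3c.png

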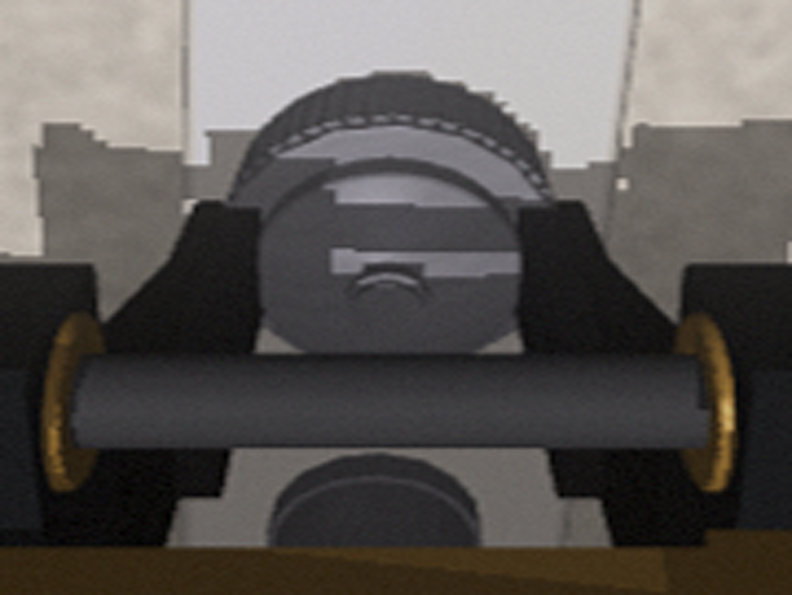

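Run:
```python
from h import *
import cv2
c=capture("side"); P=cloud(c); p=c["pixels"]
for u in (299,301,303):
  for v in range(244,262,2): print((u,v),p[v,u],np.round(P[v,u],3))
c=capture("wrist"); T=cloud(c,c["hand_eye"]);p=c["pixels"]
for u in (218,222,225):
  for v in range(222,236,2): print((u,v),p[v,u],np.round(T[v,u],4))
print("body",T[255,120],T[260,160],T[250,150])
```

```text
(299, 244) [93 89 87] [ 0.516 -0.255  0.109]
(299, 246) [81 80 75] [ 0.517 -0.255  0.101]
(299, 248) [44 44 50] [ 0.518 -0.255  0.093]
(299, 250) [27 27 32] [ 0.516 -0.257  0.087]
(299, 252) [22 21 26] [ 0.517 -0.257  0.079]
(299, 254) [19 18 16] [ 0.518 -0.257  0.071]
(299, 256) [38 39 44] [ 0.516 -0.259  0.065]
(299, 258) [67 67 75] [ 0.518 -0.258  0.056]
(299, 260) [73 75 76] [ 0.521 -0.257  0.046]
(301, 244) [17 16 15] [ 0.491 -0.282  0.139]
(301, 246) [14  9 13] [ 0.518 -0.261  0.104]
(301, 248) [1 5 5] [ 0.516 -0.264  0.099]
(301, 250) [2 6 9] [ 0.519 -0.262  0.088]
(301, 252) [10 13  7] [ 0.52  -0.262  0.08 ]
(301, 254) [19 15 20] [ 0.521 -0.262  0.072]
(301, 256) [53 56 57] [ 0.527 -0.259  0.059]
(301, 258) [71 72 78] [ 0.527 -0.259  0.051]
(301, 260) [81 81 83] [ 0.528 -0.259  0.042]
(303, 244) [44 33 21] [ 0.494 -0.286  0.14 ]
(303, 246) [7 3 2] [ 0.521 -0.266  0.105]
(303, 248) [13 12 14] [ 0.526 -0.263  0.093]
(303, 250) [27 25 29] [ 0.53  -0.261  0.081]
(303, 252) [36 36 33] [ 0.533 -0.26   0.071]
(303, 254) [107 105 101] [ 0.536 -0.258  0.06 ]
(303, 256) [147 145 142] [
[... 556 characters left out ...]
0247]
(222, 226) [56 56 56] [-0.0234 -0.0079 -0.022 ]
(222, 228) [70 71 74] [-0.0228 -0.0087 -0.0268]
(222, 230) [36 33 35] [-0.0223 -0.0093 -0.0309]
(222, 232) [35 32 34] [-0.0219 -0.0095 -0.0343]
(222, 234) [33 31 29] [-0.0214 -0.01   -0.0381]
(225, 222) [61 60 61] [-0.0209 -0.0124 -0.0262]
(225, 224) [75 72 75] [-0.0208 -0.0118 -0.0277]
(225, 226) [75 71 76] [-0.0211 -0.0094 -0.0253]
(225, 228) [76 74 78] [-0.0209 -0.0088 -0.0269]
(225, 230) [33 32 32] [-0.0204 -0.0097 -0.032 ]
(225, 232) [32 31 32] [-0.0201 -0.0098 -0.0349]
(225, 234) [33 32 31] [-0.0199 -0.0092 -0.0364]
body [-0.04345484 -0.03727143 -0.11099532] [-0.02980489 -0.03780886 -0.11494378] [-0.0350076  -0.03766696 -0.10853799]
```

Both cameras put the real finger ends at world z≈0.061–0.063 while the reported TCP is at 0.031. The fingers therefore end about 30 mm above the reported TCP, and they are on the 37 mm housing, not the collar. I'll open, go about 29 mm lower in steps while checking force, and grip the collar.

```bash
python3 -m crank '[[0,0,0,0],[0,0,0,0],[0,0,0,0],[0,0,0,0],[0,0,0,0]]' 0.087;python3 -m crank '[[0,0,0,0],[0,0,0,0],[0,0,0,0],[0,0,0,0],[0,0,0,0]]'; python3 -m crank '[[0,0,0.005,0],[0,0,0.005,0],[0,0,0.004,0],[0,0,0,0],[0,0,0,0]]'
python3 - <<'E'
from h import *
import cv2
s=sense();print(s['tcp_pos'])
c=capture("wrist"); cv2.imwrite("pics/w4.png",c["pixels"][:,:,::-1]); P=cloud(c)
q=P.reshape(-1,3); q=q[(abs(q[:,0]-.5287)<.035)&(abs(q[:,1]+.2366)<.035)]
for lo,hi in ((0.052,0.064),(0.0685,0.0745),(0.0745,0.09)):
  r=q[(q[:,2]>lo)&(q[:,2]<hi)]
  if len(r)>8:
    cc,R=cv2.minEnclosingCircle(r[:,:2].astype(np.float32)); print(np.round(cc,4),round(R,4),len(r))
E
```

```text
time_s: 6.68
tcp_pos: [0.5276, -0.236, 0.0306]
ee_rot: [[0.0, -1.0, -0.001], [-1.0, -0.0, 0.001], [-0.001, 0.001, -1.0]]
wrist_force: [-1.0, 0.4, -0.4]
gripper_width: 0.698
time_s: 7.1
tcp_pos: [0.5279, -0.2364, 0.031]
ee_rot: [[0.0, -1.0, -0.0], [-1.0, -0.0, 0.0], [-0.0, 0.0, -1.0]]
wrist_force: [0.6, 0.5, -0.9]
gripper_width: 0.986
time_s: 7.52
tcp_pos: [0.5276, -0.2364, 0.0164]
ee_rot: [[0.0, -1.0, -0.001], [-1.0, -0.0, 0.0], [-0.0, 0.001, -1.0]]
wrist_force: [0.5, -0.0, 0.9]
gripper_width: 1.001
[ 0.52757705 -0.2364334   0.01638644]
[ 0.5284 -0.2361] 0.0249 1961
[ 0.5301 -0.2358] 0.0171 1442
[ 0.5293 -0.2361] 0.0053 201
```

View pics/w4.png

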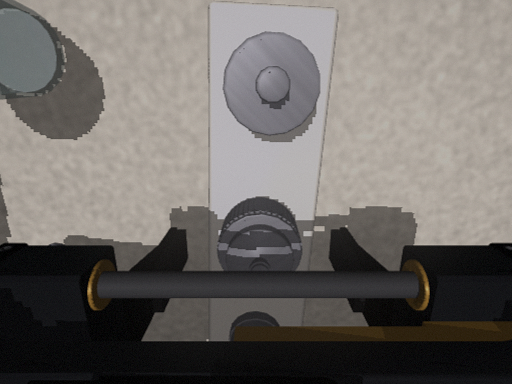

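```bash
python3 -m crank '[[0,-0.0006,0.004,0],[0,0,0.004,0],[0,0,0.004,0],[0,0,0.002,0],[0,0,0,0]]'; python3 -m crank '[[0,0,0,0],[0,0,0,0],[0,0,0,0]]'; python3 -m crank '[[0,0,0,0],[0,0,0,0],[0,0,0,0],[0,0,0,0],[0,0,0,0]]' 0; python3 -m crank '[[0,0,0,0],[0,0,0,0],[0,0,0,0],[0,0,0,0],[0,0,0,0]]';  python3 - <<'E'
from h import *
import cv2
s=sense();print(s['tcp_pos'],s["gripper_width"],s["wrist_force"])
c=capture("wrist"); cv2.imwrite("pics/w5.png",c["pixels"][:,:,::-1])
E
```

```text
time_s: 7.98
tcp_pos: [0.528, -0.2364, 0.0022]
ee_rot: [[0.0, -1.0, -0.002], [-1.0, -0.0, 0.0], [-0.0, 0.002, -1.0]]
wrist_force: [-0.6, -0.2, 0.4]
gripper_width: 0.996
time_s: 8.23
tcp_pos: [0.5288, -0.2365, 0.0032]
ee_rot: [[0.0, -1.0, 0.0], [-1.0, -0.0, -0.0], [0.0, -0.0, -1.0]]
wrist_force: [0.4, -0.6, 0.4]
gripper_width: 1.002
time_s: 8.65
tcp_pos: [0.5286, -0.2365, 0.0031]
ee_rot: [[0.0, -1.0, 0.0], [-1.0, -0.0, -0.0], [0.0, -0.0, -1.0]]
wrist_force: [-1.1, 0.1, 0.3]
gripper_width: 0.709
time_s: 9.07
tcp_pos: [0.5286, -0.2366, 0.003]
ee_rot: [[0.0, -1.0, 0.0], [-1.0, -0.0, -0.0], [0.0, -0.0, -1.0]]
wrist_force: [0.0, -0.1, 0.3]
gripper_width: 0.546
[ 0.52857662 -0.23656534  0.00303549] 0.5456763470733245 [ 0.01139609 -0.07949091  0.34702213]
```

View pics/w5.png

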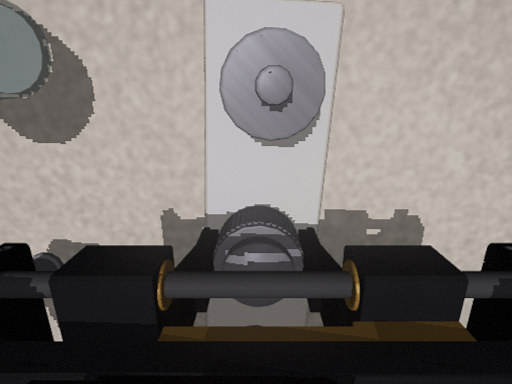

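Opening 0.546 is 47.5 mm, so the fingers are on the collar, with the rim 27 mm above the reported TCP. Lifting.

```bash
python3 -m crank '[[0,0,-0.005,0],[0,0,-0.015,0],[0,0,-0.025,0],[0,0,-0.025,0],[0,0,-0.03,0]]'; python3 -m crank '[[0,0,-0.03,0],[0,0,-0.03,0],[0,0,-0.03,0],[0,0,-0.03,0],[0,0,-0.03,0]]'; python3 -m crank '[[0,0,-0.02,0],[0,0,-0.01,0],[0,0,0,0],[0,0,0,0],[0,0,0,0]]';  python3 - <<'E'
from h import *
import cv2
s=sense();print(s['tcp_pos'],s["gripper_width"],s["wrist_force"],s["joints"])
c=capture("wrist"); cv2.imwrite("pics/w6.png",c["pixels"][:,:,::-1])
E
```

```text
time_s: 9.53
tcp_pos: [0.5269, -0.2358, 0.1025]
ee_rot: [[-0.0, -1.0, -0.004], [-1.0, 0.0, 0.002], [-0.002, 0.004, -1.0]]
wrist_force: [-0.1, -0.3, -3.0]
gripper_width: 0.551
time_s: 9.95
tcp_pos: [0.5276, -0.2359, 0.254]
ee_rot: [[0.0, -1.0, -0.001], [-1.0, -0.0, 0.001], [-0.001, 0.001, -1.0]]
wrist_force: [1.1, 0.2, -3.3]
gripper_width: 0.546
time_s: 10.37
tcp_pos: [0.5274, -0.2359, 0.2805]
ee_rot: [[-0.0, -1.0, -0.004], [-1.0, -0.0, 0.002], [-0.002, 0.004, -1.0]]
wrist_force: [-0.6, -0.3, -3.0]
gripper_width: 0.547
[ 0.52743579 -0.2358705   0.28048914] 0.5467953375077167 [-0.62877641 -0.26835089 -3.01764494] [-8.08045697e+00  1.48172039e+01  2.75092192e+00 -7.09314510e-02
 -7.81967256e+01  9.80952935e+01]
```

View pics/w6.png

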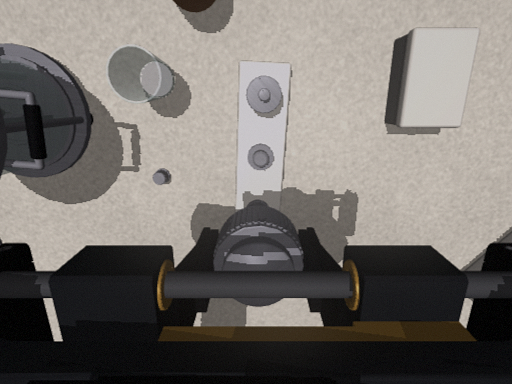

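The cell is held level and its peg is empty; cap and nut are still at (264,94) and (260,156). Now I'll carry it to just short of the valve for a close look.

```bash
python3 -m crank '[[-0.02,0.005,0,0],[-0.038,0.005,0,0],[-0.038,0.005,0,0],[-0.038,0.005,0,0],[-0.038,0.005,0,0]]'; python3 -m crank '[[-0.038,0.005,0,0],[-0.03,0.005,0,0],[-0.02,0.002,0,0],[-0.006,0,0,0],[0,0,0,0]]'; python3 -m crank '[[0,0,0,0],[0,0,0,0],[0,0,0,0],[0,0,0,0]]';  python3 - <<'E'
from h import *
import cv2
s=sense();print(s['tcp_pos'],s["ee_rot"],s["gripper_width"],s["wrist_force"],s["joints"])
c=capture("wrist"); cv2.imwrite("pics/w7.png",c["pixels"][:,:,::-1]); P=cloud(c); np.save("w7.npy",P)
E
```

```text
time_s: 10.83
tcp_pos: [0.5023, -0.0631, 0.2813]
ee_rot: [[-0.001, -1.0, -0.003], [-1.0, 0.001, -0.0], [0.0, 0.003, -1.0]]
wrist_force: [1.5, 0.9, -2.3]
gripper_width: 0.548
time_s: 11.25
tcp_pos: [0.4909, 0.0307, 0.2818]
ee_rot: [[0.003, -1.0, -0.002], [-1.0, -0.003, -0.001], [0.001, 0.002, -1.0]]
wrist_force: [0.5, -0.7, -2.3]
gripper_width: 0.547
time_s: 11.58
tcp_pos: [0.4916, 0.0285, 0.2828]
ee_rot: [[-0.002, -1.0, -0.0], [-1.0, 0.002, -0.0], [0.0, 0.0, -1.0]]
wrist_force: [-0.0, 0.3, -2.3]
gripper_width: 0.549
[0.49156414 0.02849063 0.28281653] [[-1.58952171e-03 -9.99998642e-01 -4.35015896e-04]
 [-9.99998705e-01  1.58963166e-03 -2.52515574e-04]
 [ 2.53206747e-04  4.34613954e-04 -9.99999873e-01]] 0.5487677032975186 [-0.01361725  0.28362474 -2.30892779] [ 2.22576818e+01  5.75145103e+00 -8.24101048e+00  4.06957215e-03
 -7.60360861e+01  6.76502591e+01]
```

View pics/w7.png

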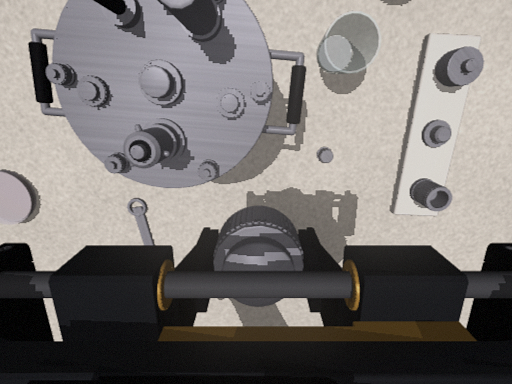

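The valve tube's mouth, with its light poppet, is at (140,150). Its pins are visible just right of the tube and its base ring is at (155,140).

Run:
```python
from h import *
import cv2
P=np.load("w7.npy"); a=cv2.imread("pics/w7.png")
cv2.imwrite("pics/w7c.png",cv2.resize(a[115:180,105:195],None,fx=8,fy=8,interpolation=cv2.INTER_CUBIC))
q=P[115:185,105:195].reshape(-1,3)
for lo,hi in ((.230,.243),(.2435,.2465),(.2465,.2525),(.2525,.262)):
    r=q[(q[:,2]>lo)&(q[:,2]<hi)]
    cc,R=cv2.minEnclosingCircle(r[:,:2].astype(np.float32)); print(lo,np.round(cc,4),round(R,4),len(r),np.round(r.mean(0),4))
m=(abs(P[...,2]-.19)<.004)&(abs(P[...,0]-.59)<.12)&(abs(P[...,1]-.12)<.12)
r=P[m]; print(r[:,2].mean()); 
h=cv2.convexHull(r[:,:2].astype(np.float32))[:,0]
A=np.c_[h*2,np.ones(len(h))]; x=np.linalg.lstsq(A,(h**2).sum(1),rcond=None)[0]; print("plate",x[:2],np.sqrt(x[2]+x[0]**2+x[1]**2))
```

```text
0.23 [0.5385 0.1202] 0.0194 262 [0.5435 0.1117 0.2375]
0.2435 [0.5384 0.1203] 0.0149 145 [0.5409 0.1164 0.2456]
0.2465 [0.5383 0.12  ] 0.0145 793 [0.5391 0.1188 0.2486]
0.2525 [0.5372 0.12  ] 0.0056 176 [0.5385 0.1196 0.2555]
0.18879387452599933
plate [0.58981636 0.11594604] 0.09935772914637461
```

View pics/w7c.png

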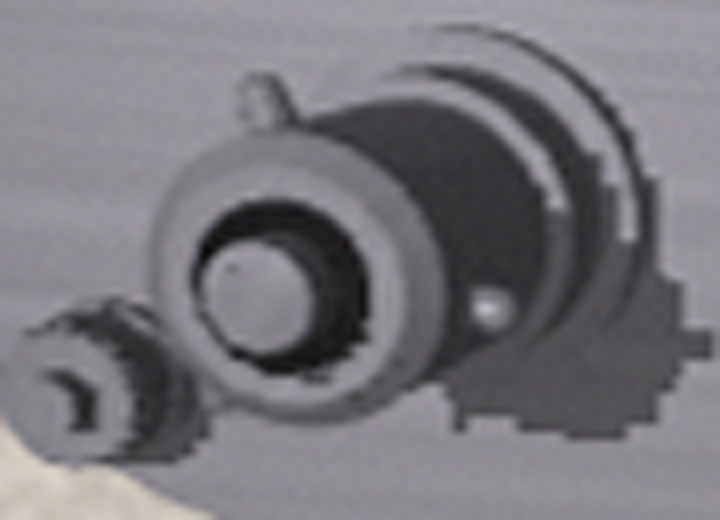

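```bash
python3 -m crank '[[-0.03,0.012,0,0],[-0.03,0.012,0,0],[-0.02,0.008,0,0],[-0.0115,0.004,0,0],[0,0,0,0]]'; python3 -m crank '[[0,0,0,0],[0,0,0,0],[0,0,0,0],[0,0,0,0],[0,0,0,0]]';  python3 - <<'E'
from h import *
import cv2
s=sense();print(s['tcp_pos'],s["ee_rot"],s["wrist_force"])
c=capture("wrist"); cv2.imwrite("pics/w8.png",c["pixels"][:,:,::-1]); P=cloud(c); np.save("w8.npy",P)
T=cloud(c,c["hand_eye"])
q=P.reshape(-1,3); q=q[np.hypot(q[:,0]-.538,q[:,1]-.119)<.03]
for lo,hi in ((.230,.243),(.2435,.2465),(.2465,.2525),(.2525,.262)):
    r=q[(q[:,2]>lo)&(q[:,2]<hi)]
    cc,R=cv2.minEnclosingCircle(r[:,:2].astype(np.float32)); print(lo,np.round(cc,4),round(R,4),len(r),np.round(r.mean(0),4))
# collar in hand: top edge band
q=T[195:270,205:310].reshape(-1,3); 
print("rows", [(v,np.round(T[v,258],4)) for v in range(204,270,6)])
r=q[(q[:,2]>-.026)&(q[:,2]<0.004)&(abs(q[:,0])<.03)&(q[:,1]<0)&(q[:,1]>-.03)]
f=np.hypot(r[:,0],r[:,1]); r=r[f>.02]
A=np.c_[r[:,:2]*2,np.ones(len(r))]; x=np.linalg.lstsq(A,(r[:,:2]**2).sum(1),rcond=None)[0]; print("collar in tool",x[:2],np.sqrt(x[2]+x[0]**2+x[1]**2),len(r))
E
```

```text
time_s: 12.05
tcp_pos: [0.4551, 0.1223, 0.2832]
ee_rot: [[0.002, -1.0, 0.0], [-1.0, -0.002, 0.001], [-0.001, -0.0, -1.0]]
wrist_force: [0.4, -0.5, -2.2]
gripper_width: 0.545
time_s: 12.47
tcp_pos: [0.4557, 0.1204, 0.283]
ee_rot: [[-0.001, -1.0, -0.0], [-1.0, 0.001, -0.0], [0.0, 0.0, -1.0]]
wrist_force: [-0.0, -0.9, -2.7]
gripper_width: 0.547
[0.45573458 0.12039037 0.28295557] [[-1.02916897e-03 -9.99999466e-01 -9.44261925e-05]
 [-9.99999462e-01  1.02918154e-03 -1.33197049e-04]
 [ 1.33294159e-04  9.42890594e-05 -9.99999987e-01]] [-0.00562255 -0.86958542 -2.72078437]
0.23 [0.5382 0.1205] 0.0194 111 [0.5388 0.1207 0.2385]
0.2435 [0.5381 0.1204] 0.0146 135 [0.5385 0.1203 0.2458]
0.2465 [0.538  0.1203] 0.0144 924 [0.5384 0.1204 0.2485]
0.2525 [0.5379 0.1205] 0.0054 187 [0.5382 0.1204 0.2556]
rows [(204, array([-0.0007,  0.0854,  0.2841])), (210, array([-0.0008, -0.0232, -0.0342])), (216, array([-0.0008, -0.023 , -0.0429])), (222, array([-0.0008, -0.0225, -0.0501])), (228, array([-0.0008, -0.0221, -0.0567])), (234, array([-0.0008, -0.0182, -0.0554])), (240, array([-0.0008, -0.0178, -0.0615])), (246, array([-0.0008, -0.0163, -0.0648])), (252, array([-0.0008, -0.0135, -0.0656])), (258, array([-0.0008, -0.0109, -0.0666])), (264, array([-0.0008, -0.0083, -0.0678]))]
collar in tool [-0.00137857  0.00024844] 0.023281894310529693 17
```

View pics/w8.png

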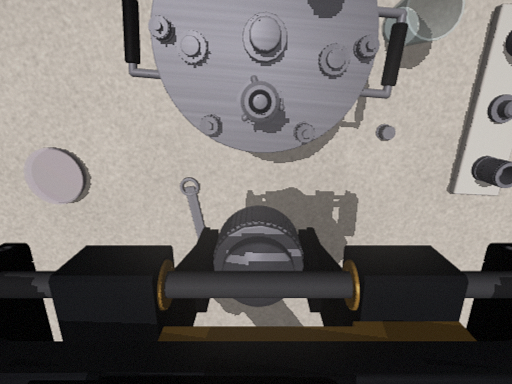

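The valve measures the same from two viewpoints: (0.5382,0.1204), with the tube radius 14.4–14.5 as given. I'll move over it and come down short of the mouth.

```bash
python3 -m crank '[[0,-0.02,0,0],[0,-0.025,0,0],[0,-0.02,0,0],[0,-0.013,0,0],[0,-0.005,0,0]]'; python3 -m crank '[[0,0,0.01,0],[0,0,0.01,0],[0,0,0.01,0],[0,0,0.006,0],[0,0,0,0]]';  python3 -m crank '[[0,0,0,0],[0,0,0,0],[0,0,0,0],[0,0,0,0],[0,0,0,0]]';python3 - <<'E'
from h import *
import cv2
s=sense();print(s['tcp_pos'],s["wrist_force"],s["joints"])
for n,b in (("side",(110,210,170,300)),("scene",(150,260,230,350))):
    c=capture(n);p=c["pixels"][:,:,::-1]; cv2.imwrite(f"pics/{n}9.png",cv2.resize(p[b[0]:b[1],b[2]:b[3]],None,fx=5,fy=5,interpolation=cv2.INTER_CUBIC))
E
```

```text
time_s: 12.93
tcp_pos: [0.5402, 0.1208, 0.2821]
ee_rot: [[-0.001, -1.0, -0.001], [-1.0, 0.001, -0.001], [0.001, 0.001, -1.0]]
wrist_force: [-0.5, 0.1, -2.3]
gripper_width: 0.548
time_s: 13.35
tcp_pos: [0.5366, 0.1206, 0.2448]
ee_rot: [[0.0, -1.0, -0.004], [-1.0, -0.0, -0.001], [0.001, 0.004, -1.0]]
wrist_force: [-0.9, 0.1, -2.2]
gripper_width: 0.548
time_s: 13.77
tcp_pos: [0.5387, 0.1211, 0.2475]
ee_rot: [[0.0, -1.0, 0.001], [-1.0, -0.0, 0.0], [-0.0, -0.001, -1.0]]
wrist_force: [-0.9, 0.5, -3.3]
gripper_width: 0.551
[0.53869019 0.12113153 0.2474709 ] [-0.85243882  0.50542045 -3.29359689] [ 2.94984299e+01  1.28518556e+01 -4.53255794e+00  3.86501764e-03
 -7.25618068e+01  6.05144166e+01]
```

View pics/side9.png

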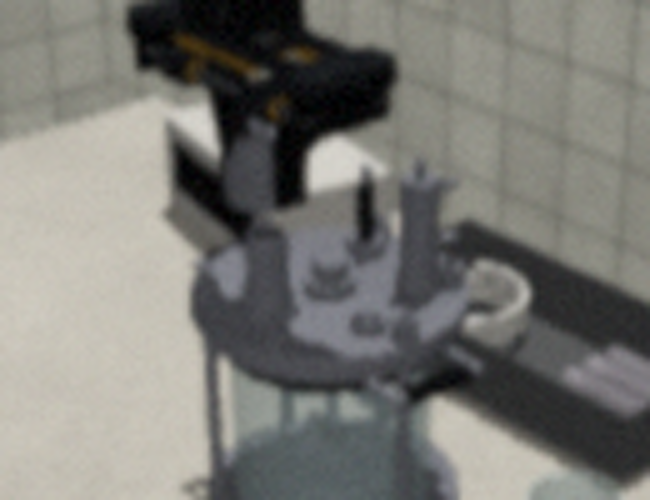

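View pics/scene9.png

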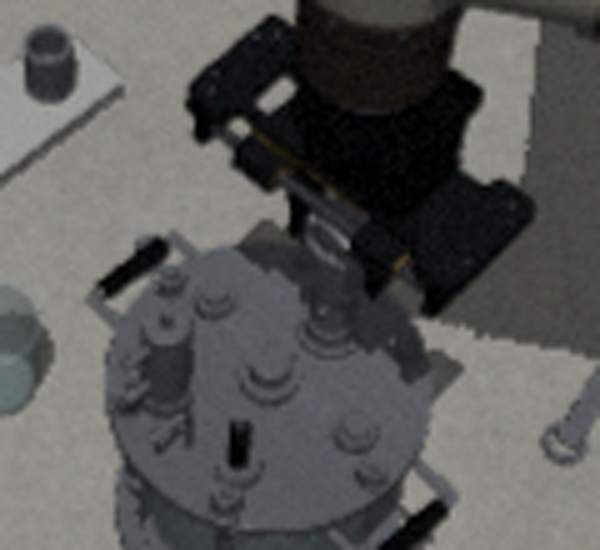

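The cell hangs directly over the tube in both views. I'm lowering it gently and watching the force.

```bash
python3 -m crank '[[0.0005,0,0.005,0],[0,0,0.005,0],[0,0,0.005,0],[0,0,0.003,0],[0,0,0,0]]'; python3 -m crank '[[0,0,0,0],[0,0,0,0],[0,0,0,0]]'
```

```text
time_s: 14.28
tcp_pos: [0.5378, 0.1203, 0.2276]
ee_rot: [[0.0, -1.0, -0.002], [-1.0, -0.0, -0.001], [0.001, 0.002, -1.0]]
wrist_force: [0.6, -0.6, -3.4]
gripper_width: 0.547
time_s: 14.53
tcp_pos: [0.5387, 0.1206, 0.2293]
ee_rot: [[0.0, -1.0, 0.001], [-1.0, -0.0, 0.0], [-0.0, -0.001, -1.0]]
wrist_force: [-0.8, -0.1, -2.2]
gripper_width: 0.55
```

```bash
python3 -m crank '[[0,0,0.004,0],[0,0,0.003,0],[0,0,0.002,0],[0,0,0,0],[0,0,0,0]]'; python3 -m crank '[[0,0,0,0],[0,0,0,0],[0,0,0,0]]'
```

```text
time_s: 14.95
tcp_pos: [0.5384, 0.1204, 0.2197]
ee_rot: [[0.0, -1.0, -0.001], [-1.0, -0.0, -0.0], [0.0, 0.001, -1.0]]
wrist_force: [0.3, -1.0, -3.3]
gripper_width: 0.546
time_s: 15.2
tcp_pos: [0.5385, 0.1206, 0.2201]
ee_rot: [[0.0, -1.0, 0.0], [-1.0, -0.0, 0.0], [-0.0, -0.0, -1.0]]
wrist_force: [-0.3, -0.3, -3.3]
gripper_width: 0.55
```

The rim is about 3 mm below the mouth with no side force. I'm feeling down for the pins, expected near TCP z 0.2135.

```bash
python3 -m crank '[[0,0,0.002,0],[0,0,0.002,0],[0,0,0.0015,0],[0,0,0,0],[0,0,0,0]]'; python3 -m crank '[[0,0,0.001,0],[0,0,0,0],[0,0,0,0]]'; python3 -m crank '[[0,0,0.001,0],[0,0,0,0],[0,0,0,0]]'
```

```text
time_s: 15.62
tcp_pos: [0.5384, 0.1203, 0.2142]
ee_rot: [[0.0, -1.0, -0.001], [-1.0, -0.0, -0.0], [0.0, 0.001, -1.0]]
wrist_force: [0.6, -2.3, -3.3]
gripper_width: 0.545
time_s: 15.87
tcp_pos: [0.5385, 0.1203, 0.2135]
ee_rot: [[0.0, -1.0, -0.0], [-1.0, -0.0, -0.0], [0.0, 0.0, -1.0]]
wrist_force: [0.6, -2.4, -2.7]
gripper_width: 0.545
time_s: 16.12
tcp_pos: [0.5386, 0.1203, 0.2132]
ee_rot: [[0.0, -1.0, 0.001], [-1.0, -0.0, -0.0], [0.0, -0.001, -1.0]]
wrist_force: [-0.8, -3.0, 2.3]
gripper_width: 0.547
```

Pins touched at 0.2132 (+2.3 N). I'll ease off the side load, lean on lightly and start turning.

```bash
python3 -m crank '[[0.0003,0,0.0005,0],[0,0,0,0],[0,0,0,0.06],[0,0,0,0.06],[0,0,0,0.06]]'; python3 -m crank '[[0,0,0,0.06],[0,0,0,0.06],[0,0,0,0.06]]'
```

```text
time_s: 16.53
tcp_pos: [0.5397, 0.12, 0.2132]
ee_rot: [[-0.181, -0.983, 0.003], [-0.983, 0.181, -0.0], [-0.0, -0.003, -1.0]]
wrist_force: [-0.3, -3.8, 2.7]
gripper_width: 0.548
time_s: 16.78
tcp_pos: [0.5397, 0.1197, 0.2129]
ee_rot: [[-0.355, -0.935, 0.003], [-0.935, 0.355, -0.001], [-0.0, -0.003, -1.0]]
wrist_force: [1.1, -4.0, 1.6]
gripper_width: 0.549
```

```bash
python3 -m crank '[[0,0,0.0005,0.06],[0,0,0,0.06],[0,0,0,0]]'; python3 -c "
from h import *
print(sense()['moment'])"; python3 -m crank '[[0,0,0,0.06],[0,0,0,0.06],[0,0,0,0]]'; python3 -c "
from h import *
print(sense()['moment'])"
```

```text
time_s: 17.03
tcp_pos: [0.5389, 0.1201, 0.2113]
ee_rot: [[-0.463, -0.886, 0.001], [-0.886, 0.463, 0.0], [-0.0, -0.001, -1.0]]
wrist_force: [0.7, -2.8, -0.5]
gripper_width: 0.544
[-0.94783331 -0.24969458 -0.08678374]
time_s: 17.28
tcp_pos: [0.539, 0.1201, 0.211]
ee_rot: [[-0.564, -0.826, 0.001], [-0.826, 0.564, -0.0], [-0.0, -0.001, -1.0]]
wrist_force: [1.8, -2.9, -2.9]
gripper_width: 0.546
[-1.04466817 -0.63365808  0.02625766]
```

It dropped to 0.211 and the load went back to pure weight (-2.9 N), so the keyways seem to have fallen over the pins. I'll test by going lower.

```bash
python3 -m crank '[[0,0,0.001,0],[0,0,0.001,0],[0,0,0,0]]'; python3 -m crank '[[0,0,0.001,0],[0,0,0.001,0],[0,0,0,0]]';python3 -c "
from h import *
print(sense()['moment'])"
```

```text
time_s: 17.53
tcp_pos: [0.5389, 0.1201, 0.2096]
ee_rot: [[-0.563, -0.826, 0.001], [-0.826, 0.563, -0.0], [-0.0, -0.001, -1.0]]
wrist_force: [1.8, -3.0, -1.6]
gripper_width: 0.552
time_s: 17.78
tcp_pos: [0.5388, 0.1201, 0.2077]
ee_rot: [[-0.564, -0.826, 0.001], [-0.826, 0.564, -0.0], [-0.0, -0.001, -1.0]]
wrist_force: [2.9, -4.4, -0.0]
gripper_width: 0.551
[-1.41557952 -0.7569829   0.06124307]
```

Passing through the pins freely (rim about 15 mm below the mouth). I'm pressing on against the spring, with a small side correction.

```bash
python3 -m crank '[[0.0002,-0.0004,0.001,0],[0,0,0.001,0],[0,0,0.001,0],[0,0,0.001,0],[0,0,0,0]]'; python3 -m crank '[[0,0,0.001,0],[0,0,0.001,0],[0,0,0.001,0],[0,0,0,0],[0,0,0,0]]';python3 -c "
from h import *
print(sense()['moment'])"
```

```text
time_s: 18.2
tcp_pos: [0.5388, 0.12, 0.2047]
ee_rot: [[-0.564, -0.826, 0.001], [-0.826, 0.564, 0.0], [-0.001, -0.001, -1.0]]
wrist_force: [-0.6, -4.3, 5.2]
gripper_width: 0.549
time_s: 18.62
tcp_pos: [0.5389, 0.12, 0.2024]
ee_rot: [[-0.564, -0.826, 0.002], [-0.826, 0.564, 0.0], [-0.001, -0.001, -1.0]]
wrist_force: [-1.5, -4.0, 7.4]
gripper_width: 0.544
[-9.12550633e-01  4.46363389e-01 -3.80048197e-04]
```

```bash
python3 -m crank '[[0,0,0.001,0],[0,0,0.001,0],[0,0,0.001,0],[0,0,0,0],[0,0,0,0]]'; python3 -m crank '[[0,0,0.001,0],[0,0,0,0],[0,0,0,0]]'; python3 -m crank '[[0,0,0.001,0],[0,0,0,0],[0,0,0,0]]'
```

```text
time_s: 19.03
tcp_pos: [0.5389, 0.12, 0.2]
ee_rot: [[-0.564, -0.826, 0.002], [-0.826, 0.564, 0.0], [-0.002, -0.002, -1.0]]
wrist_force: [-2.7, -1.7, 9.6]
gripper_width: 0.548
time_s: 19.28
tcp_pos: [0.539, 0.12, 0.1993]
ee_rot: [[-0.564, -0.826, 0.002], [-0.826, 0.564, 0.0], [-0.002, -0.002, -1.0]]
wrist_force: [-3.5, -2.6, 11.1]
gripper_width: 0.551
time_s: 19.53
tcp_pos: [0.539, 0.12, 0.199]
ee_rot: [[-0.563, -0.826, 0.003], [-0.826, 0.563, 0.0], [-0.002, -0.002, -1.0]]
wrist_force: [-3.9, -2.1, 13.7]
gripper_width: 0.549
```

The stop is reached at TCP 0.199, exactly the predicted home height. I'll add 1 mm of push, settle and check for slip in the grip.

```bash
python3 -m crank '[[0,0,0.0006,0],[0,0,0,0],[0,0,0,0],[0,0,0,0],[0,0,0,0]]'; python3 -m crank '[[0,0,0,0],[0,0,0,0],[0,0,0,0],[0,0,0,0],[0,0,0,0]]'
python3 - <<'E'
from h import *
import cv2
s=sense(); c=capture("wrist"); T=cloud(c,c["hand_eye"]); P=cloud(c)
cv2.imwrite("pics/w10.png",c["pixels"][:,:,::-1])
print(s["tcp_pos"],s["wrist_force"])
print([(v,np.round(T[v,258],4)) for v in range(204,270,6)])
for n,b in (("side",(110,210,170,300)),("scene",(150,260,230,350))):
    c=capture(n);p=c["pixels"][:,:,::-1]; cv2.imwrite(f"pics/{n}10.png",cv2.resize(p[b[0]:b[1],b[2]:b[3]],None,fx=5,fy=5,interpolation=cv2.INTER_CUBIC))
E
```

```text
time_s: 19.95
tcp_pos: [0.539, 0.12, 0.199]
ee_rot: [[-0.563, -0.826, 0.003], [-0.826, 0.563, 0.0], [-0.002, -0.003, -1.0]]
wrist_force: [-5.3, -1.9, 15.9]
gripper_width: 0.547
time_s: 20.37
tcp_pos: [0.539, 0.12, 0.199]
ee_rot: [[-0.563, -0.826, 0.003], [-0.826, 0.563, 0.0], [-0.002, -0.002, -1.0]]
wrist_force: [-5.7, -2.4, 15.7]
gripper_width: 0.552
[0.53903561 0.11998175 0.19896769] [-5.66368531 -2.35912843 15.7124002 ]
[(204, array([-0.0006, -0.0164, -0.0057])), (210, array([-0.0006, -0.0223, -0.0329])), (216, array([-0.0006, -0.0232, -0.0444])), (222, array([-0.0006, -0.0226, -0.0513])), (228, array([-0.0006, -0.0216, -0.0565])), (234, array([-0.0006, -0.0176, -0.055 ])), (240, array([-0.0006, -0.0172, -0.061 ])), (246, array([-0.0006, -0.0158, -0.0646])), (252, array([-0.0006, -0.0134, -0.0661])), (258, array([-0.0006, -0.0104, -0.0665])), (264, array([-0.0006, -0.0075, -0.0671]))]
```

View pics/w10.png

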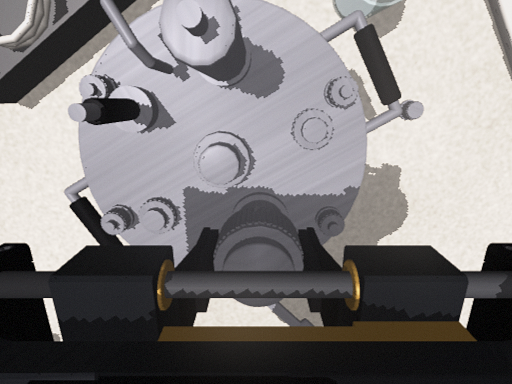

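View pics/side10.png

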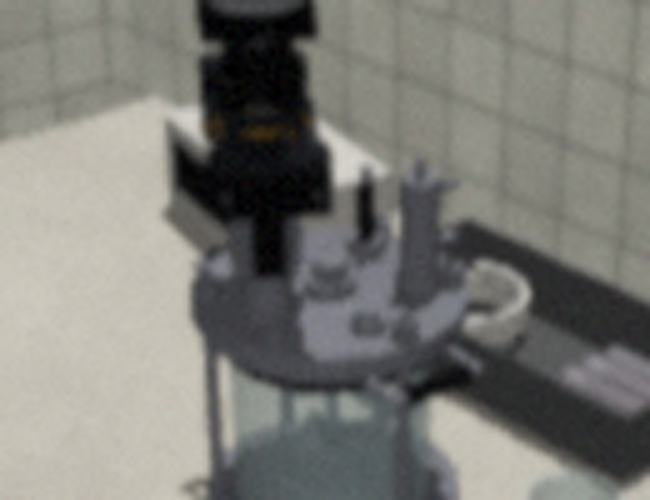

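View pics/scene10.png

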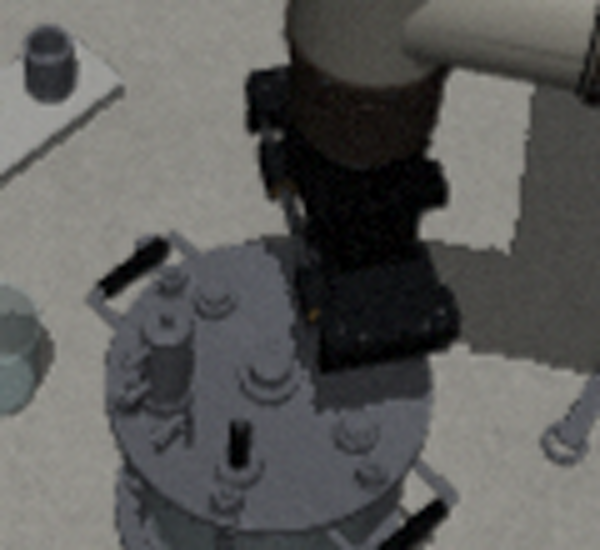

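The cell's depth profile in the tool frame matches the one before insertion (collar top -0.0565, housing top -0.067), so the grip has not slipped. The TCP sits steadily at the stop at 0.199, with 15.7 N of push plus the cell's weight against 13 N of spring. Handing in.

```bash
python3 -c "
from station import finish_job
print(finish_job())"
```

```text
the job is handed in; nothing more can be done
None
```

I took the vent cell off the rack's middle peg, set it over the valve and turned it on the pins under about 5 N. It keyed after about 27–34° of turn. I pressed it home and handed in at about 20.5 s, still gripping and pushing; no verdict is reported.

- **Home position:** the last reading had the TCP steady at (0.5390, 0.1200, 0.199), which puts the rim about 24 mm below the mouth. That is within about 1 mm of the valve axis, with a tilt of about 0.003 rad.
- **Push and grip:** the push was 15.7 N, plus the cell's weight, against a 13 N spring. The opening still matched the 48 mm collar, and the wrist depth picture showed no slip. The poppet's travel could not be read directly; it follows from the rim height.
- **Finger length:** the fingers end about 30 mm short of the reported TCP. My first close therefore landed on the 37 mm housing, with an opening of 0.40 where 0.55 was expected. I saw this in two cameras, opened and gripped the collar lower down.
- **Side load:** about 6 N of sideways force remained on the wrist at the end, and I did not remove it.
- **Other parts:** the cap and nut looked undisturbed after the lift, and no bench item looked moved in the pictures. I took no final measurement of either.

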